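# Set and lock the hold-down spindle on a connector nest

## Robot

A 6-joint arm with a two-finger parallel gripper is mounted at the origin on the work surface. World frame = base frame: x ahead of the robot, y to its left, z up, the work surface at z = 0. Lengths are in m, angles in degrees, forces in N, time in s.
With the tool pointing down it reaches from about 0.3 to 0.75 m from the base axis. Payload 8.5 kg.
Tool frame: the origin (TCP) lies on the centre line of the jaws, within the pads' length; the fingertips stand tips_ahead ahead of it and the grasp point (between the pads) lies 3 mm ahead of it (tips_ahead is the distance from the TCP to the fingertips, in m); z points along the fingers, y is the line along which they close (so a half turn about z gives the same grasp; the last joint's range is limited). The gripper opens to 85 mm and grips with 20 to 120 N. Pads are 22 mm wide; open, the fingers measure 114 mm over their backs; the gripper's body (76 mm by 85 mm) begins 54 mm behind the grasp point. The pads swing forward as they close: fully open they stand 13 mm farther back than shut.
Start: joints at [-85.846, 21.807, 74.336, -0, 83.858, -12.336], TCP at [0.156, -0.527, 0.253] pointing down, gripper open.
Joint ranges: [-178.18, 178.18], [-50.72, 133.34], [12.68, 142.11], [-81.47, 261.47], [9.98, 163.14], [-165.26, 165.26]. Speed limits (degrees/s): [136.94, 136.94, 180, 180, 180, 180].

## Interface

Orientations are given as a 3x3 rotation matrix whose columns are the frame's x, y, z axes.
In Python, from rig import observe, get_image, close_job, tips_ahead gives the robot as it stands.
- The arm moves only by the shell command python3 -m creep 'ROWS' [FORCE]. ROWS is a JSON list of rows, 1 to 10 of them, each of 5 numbers: dx, dy, dz in shares of the most that a row can go, 1 being 50 mm, then a turn about the tool's z in units of 4 degrees, then the finger opening in m; each row shifts and turns the commanded pose from where the row before left it, along the tool's axes as they then stand; what a row does not reach is not made up. A row lasts 1/10 s, in which the tool goes at most 0.05 m and 8.59 degrees, less where a joint would pass 70% of its speed; a pose out of reach is approached as far as the arm can. The fingers move at their own pace and stop on an object; FORCE is the grip in N (left out, the last holds). Time passes only in rows, so rows that do not move let the fingers close. It prints the time, the measured TCP pose, the force, the opening and the grip force at its end. Input that does not fit is refused with a message, and nothing moves.
- observe(): the state, without advancing time (a new reading comes with each control period).
- get_image(name): name is "side" or "top"; returns a dict with "pixels" (480x640x3 uint8, red, green, blue), "depth" (480x640 float32, m along the optical axis (not along the pixel's ray), 0 where there is no reading), "K" (3x3 intrinsics, pixels), "distortion" ([k1, k2, p1, p2, k3] as OpenCV has them; the pictures are not rectified), "extrinsics" (4x4, takes a point from world to camera coordinates). Camera axes: x right, y down, z forward; pixel columns grow to the right and rows downward; lengths in m; the calibration is good to about 2 mm. A picture is of the moment at which its call begins.
- close_job(): hands the job in; it is judged then, once.
The state is a dict: "time_s": time; "q": joint angles; "qvel": joint speeds; "joint_efforts": joint torques, N m; "position": TCP position; "tool_rot": TCP orientation; "ft_force": force on the tool from outside, world axes, zero at the start; "wrist_torque": the same for the moment, N m; "grip_width": finger opening in m; "gripper_force": force on a finger pad.
Only numpy, scipy, OpenCV 4.12 (cv2) and the standard library are available. Lean on these libraries where they do the work, as an engineer would, in place of code of your own. Each camera call takes 0.05 s, during which the arm holds its last target. There are 200 camera calls.

## Task

The toggle clamp on the connector nest is closed, but its hold-down spindle stops short of this batch's connector. Loosen the brass jam nut, turn the spindle down by its square end until the orange foot nips the connector firmly without crushing it, then retighten the nut hand-tight to lock the setting. Do not disturb the other things on the bench.

Things in the scene. Friction and masses are not known exactly. Their poses are not given: they have to be found in the camera images.
- fixture: Fixed aluminium plate 290 x 120 x 12 mm carrying the nest and a steel toggle clamp, red handle lying back along its +x. Origin: on the vertical spindle axis, plate underside; z up. The clamp arm (top 89 mm above the table) ends in a round boss on the axis, 31 mm across, top at 96.5 mm. Nothing within 120 mm of the axis stands above 100 mm except nut and spindle.
- nut: Brass hexagon jam nut round the spindle, tight at the start: 24 mm across flats, 12.5 mm high, from 100.5 to 113 mm above the table (it rises less than 1 mm when loosened). Origin: its centre, on the axis. Its x axis points through the middle of a flat (a flat every 60 degrees), z up. Clockwise from above tightens.
- nut_seat (a point): Centre of the nut's bearing face. A nylon insert drags the nut with 0.10 N m all the time. From first touching the washer, half a radian more turns it fully home: the torque grows to about 0.4 N m, then it stops dead; hand-tight means turned home, or at most 0.1 rad short. It starts at most 0.1 rad short of home; breaking it loose takes 0.3 N m and it is free after 0.55 rad.
- washer: Steel washer between boss and nut, 28 mm across, 3 mm thick, its tab in a slot of the boss. It cannot turn, so the nut does not drag the spindle round; pressed by the nut it locks the spindle (a further 0.2 to 0.3 N m). Origin: centre of its underside.
- spindle: Adjusting spindle: 16 mm thread through nut, washer and boss, with a 12 mm square end, 18 mm high, on top. Origin: centre of the square end, on the axis, 136 to 137 mm above the table at the start (the square reaches 9 mm up and down from it, bare thread below it). Its x and y axes point through the square's flats, z up. Clockwise from above lowers it, 8 mm a turn.
- foot (a point): Centre of the underside of the spindle's orange foot, 26 mm across. With the nut loose the spindle turns with under 0.05 N m; once the foot bears, its force grows by some 50 N a radian and each newton adds about 0.005 N m at the square end. A firm nip is 10 to 35 N: the middle is a rise of 0.13 N m or half a radian past first touch; it stays when let go. Over 60 N crushes the connector.
- connector: Grey plastic plug housing, 32 x 66 x 34 mm, lying in the nest under the foot. Origin: centre of its underside. How high it sits varies by batch: at the start the foot is 0.8 to 2.5 mm above it (0.6 to 2 rad of turning).
- spare_plug: Small red plug, 30 x 16 x 14 mm, on the plate beside the clamp handle. To be left alone. Origin: middle of its underside.
- driver: Screwdriver with a yellow handle, lying on the right of the bench. To be left alone. Origin: middle of its underside.
- pliers: Blue-handled pliers, 150 mm, lying on the left. To be left alone. Origin: middle of its underside.
- meter: Yellow multimeter, 150 x 75 x 36 mm, on the left. To be left alone. Origin: middle of its underside.
- cup: Black pen cup with tools, 72 mm wide, 150 mm high with its tools, near left. To be left alone. Origin: middle of its underside.
- tray: Wooden parts tray, 170 x 240 x 60 mm, far right. To be left alone. Origin: middle of its underside.
- tape: Roll of blue tape, 90 mm across, lying flat, near right. To be left alone. Origin: middle of its underside.
- marker: White marker pen, 130 mm long, on the left. To be left alone. Origin: middle of its underside.
Not all that is in view belongs to the job. What is shaped like the connector but green is not meant.

How it is judged:
By the outcome, as a careful person would: the job done as asked, in the order asked, and still so for the second after the job is handed in, with the robot touching nothing.
It also fails if it takes over 72 s, if anything falls off the work surface, if the arm or the gripper's body presses on something with over 40 N, if the wrist force passes 120 N, or if a joint passes its speed limit or range.

## Working session

There is one attempt and no reset: what is moved stays moved. The work goes in short steps, Python scripts to look and compute and a shell command to move; the robot and the scene stay as the last step left them, time stands still between calls to the robot, and variables do not carry over. Pictures are saved under pics/ and viewed, at most 10 in all, crops included, and the job is handed in when it is done.

```bash
ls; mkdir -p pics
python3 - <<'E'
from rig import *
import cv2,numpy as np
s=observe();print(s['time_s'],s['position'],s['tool_rot'],s['grip_width'],tips_ahead)
ims=[]
for n in("side","top"):
    d=get_image(n);np.savez(f'{n}0.npz',**d)
    print(n,d['K'].tolist(),d['distortion'],np.round(d['extrinsics'],3).tolist())
    cv2.imwrite(f'pics/{n}0.png',d['pixels'][...,::-1])
E
```

```text
pics
0.0 [ 0.15606683 -0.52711556  0.25272026] [[ 9.58883439e-01  2.83800172e-01 -1.12830708e-04]
 [ 2.83800029e-01 -9.58882374e-01  1.46143747e-03]
 [ 3.06564830e-04 -1.43336955e-03 -9.99998926e-01]] 0.08536699658231103 0.022
side [[496.05770981398763, 0.0, 317.4388415479216], [0.0, 496.05770981398763, 234.27690672848217], [0.0, 0.0, 1.0]] [-0.03751813  0.          0.          0.          0.        ] [[-0.946, -0.323, 0.003, 0.494], [-0.242, 0.703, -0.669, 0.197], [0.214, -0.634, -0.743, 1.12], [0.0, 0.0, 0.0, 1.0]]
top [[471.1038154028667, 0.0, 320.8563528231948], [0.0, 471.1038154028667, 238.1469915585687], [0.0, 0.0, 1.0]] [0.03185813 0.         0.         0.         0.        ] [[0.015, -1.0, -0.018, -0.01], [-0.984, -0.012, -0.179, 0.542], [0.178, 0.021, -0.984, 1.239], [0.0, 0.0, 0.0, 1.0]]
```

View pics/side0.png

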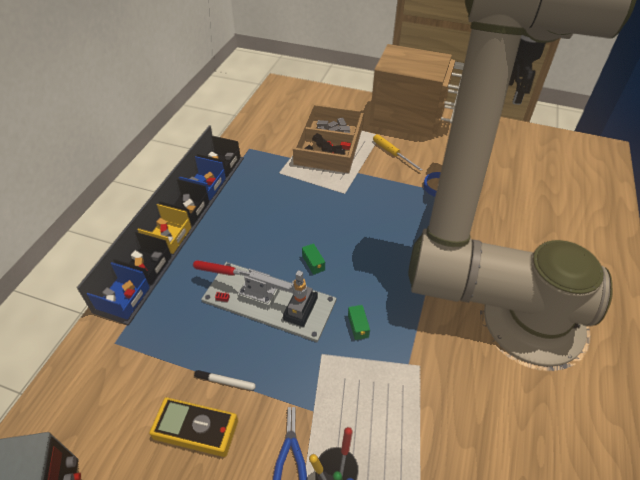

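View pics/top0.png

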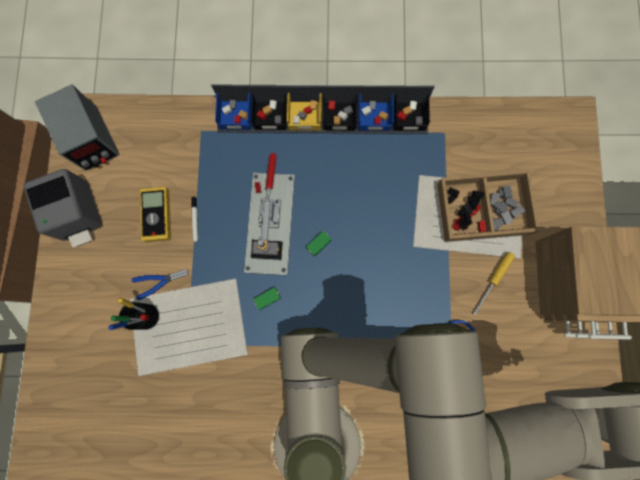

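Side view: the nut and spindle are at about (299,283) and the clamp handle points left. Top view: the spindle is at about (264,244), with the plate running up the image along the +x of the world. Next I'll enlarge both.

Run:
```python
import cv2,numpy as np
a=np.load('side0.npz')['pixels'][255:330,262:337,::-1]
b=np.load('top0.npz')['pixels'][207:282,227:302,::-1]
f=lambda x:cv2.resize(x,(400,400),interpolation=cv2.INTER_CUBIC)
cv2.imwrite('pics/z0.png',np.hstack([f(a),f(b)]))
```

```text
(no output)
```

View pics/z0.png

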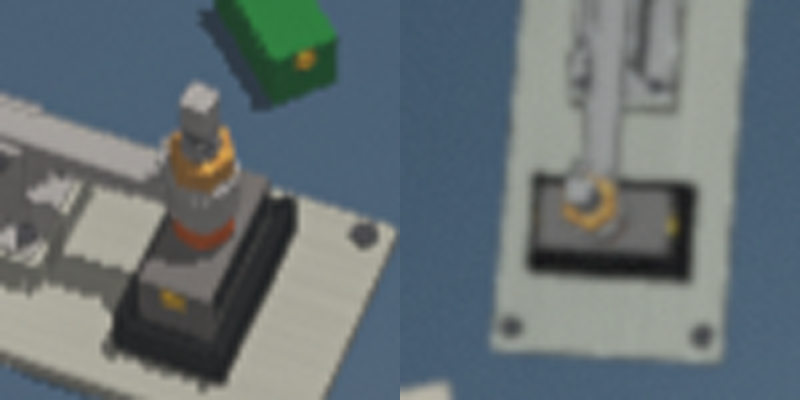

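Enlarged: in the side crop the square's top face is at about (299.5,272.8) and the nut at about (300,285). In the top crop the square is at about (261.7,242.6) and the nut at about (262.5,244.7). I'll triangulate from these and enlarge further to get the yaws.

```bash
cat > h.py <<'E'
import numpy as np,cv2
def cam(d):
    E=d['extrinsics'];return E[:3,:3],E[:3,3]
def ray(d,uv):
    R,t=cam(d);p=cv2.undistortPoints(np.array(uv,float).reshape(-1,1,2),d['K'],d['distortion']).reshape(-1,2)
    v=np.c_[p,np.ones(len(p))]@R;return -R.T@t,v
def plane(d,uv,z):
    o,v=ray(d,uv);return o+v*((z-o[2])/v[:,2])[:,None]
def tri(d1,a,d2,b):
    o1,v1=ray(d1,[a]);o2,v2=ray(d2,[b]);A=np.c_[v1[0],-v2[0]]
    s=np.linalg.lstsq(A,o2-o1,rcond=None)[0];p=o1+s[0]*v1[0];q=o2+s[1]*v2[0];return (p+q)/2,np.linalg.norm(p-q)
def proj(d,P):
    R,t=cam(d);return cv2.projectPoints(np.array(P,float),cv2.Rodrigues(R)[0],t,d['K'],d['distortion'])[0].reshape(-1,2)
E
python3 - <<'E'
from h import *
S=np.load('side0.npz');T=np.load('top0.npz')
print('sq',tri(S,(299.5,272.8),T,(261.7,242.6)),'nut',tri(S,(300.1,284.6),T,(262.4,244.7)))
out=[]
for d,(u,v) in((S,(286,268)),(T,(250,232))):
    p=d['pixels'][v:v+26,u:u+26]
    h=cv2.cvtColor(p,cv2.COLOR_RGB2HSV);m=(h[...,0]>10)&(h[...,0]<28)&(h[...,1]>95)
    ys,xs=np.nonzero(m);print('brass bbox',xs.min()+u,xs.max()+u,ys.min()+v,ys.max()+v,len(xs))
    z=cv2.resize(p,(390,390),interpolation=cv2.INTER_NEAREST)[...,::-1].copy()
    for k in range(0,26,5):
        cv2.putText(z,str(u+k),(k*15,10),0,.33,(0,0,255));cv2.putText(z,str(v+k),(0,k*15+10),0,.33,(0,0,255))
    out.append(z)
cv2.imwrite('pics/z1.png',np.hstack(out))
E
```

```text
sq (array([0.51244739, 0.1448957 , 0.14082142]), np.float64(9.403714080981828e-05)) nut (array([0.51198937, 0.14810915, 0.10424403]), np.float64(0.0021632040785799873))
brass bbox 294 305 279 290 74
brass bbox 258 266 241 249 33
```

View pics/z1.png

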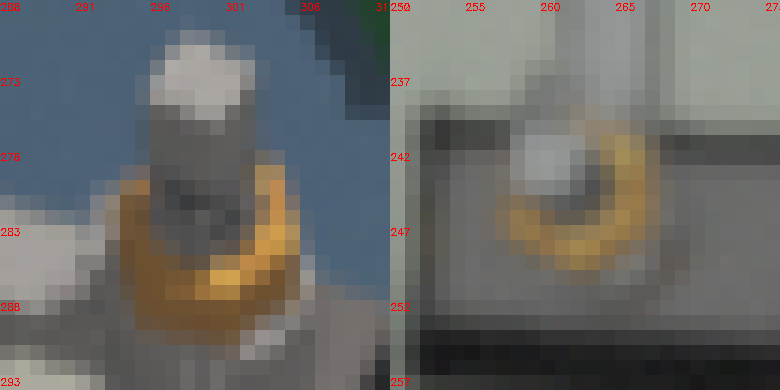

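Side: the square's top face is a diamond with corners at about (295.7,273.5), (298.7,270.3), (302.8,272.7) and (299.8,275.6). Top: the square is at about (260.3,242.3), with a brass ring spanning x 257–267 and y 240–250. This resolution is coarse, so I'll check it against depth.

Run:
```python
from h import *
np.set_printoptions(linewidth=200)
S=np.load('side0.npz');T=np.load('top0.npz')
for n,d,(u,v) in(('side',S,(290,268)),('top',T,(254,236))):
    uu,vv=np.meshgrid(np.arange(u,u+20),np.arange(v,v+22 if n=='side' else v+16))
    uv=np.c_[uu.ravel(),vv.ravel()];o,r=ray(d,uv);D=d['depth'][vv.ravel(),uu.ravel()]
    R,t=cam(d);W=o+r*D[:,None]
    print(n);print((W[:,2]*1000).round().astype(int).reshape(uu.shape))
    for lo,hi in((.139,.152),(.108,.118)):
        m=(W[:,2]>lo)&(W[:,2]<hi);print(lo,m.sum(),W[m].mean(0).round(4),W[m].min(0).round(4),W[m].max(0).round(4),uv[m].mean(0))
c=plane(S,[(295.7,273.5),(298.7,270.3),(302.8,272.7),(299.8,275.6)],.1455);print(c.round(4))
e=np.diff(np.r_[c,c[:1]],axis=0)[:,:2];print('sides',np.linalg.norm(e,axis=1),'yaw',np.degrees(np.arctan2(e[:,1],e[:,0]))%90)
print('top sq',plane(T,[(260.2,242.3)],.1455),'tri',tri(S,(299.25,273),T,(260.2,242.3)))
```

```text
side
[[ -1   2  -2  -1   3   2   1  -1   0   0   0  -1   2  -2   1   0  -2  -3   0   0]
 [  1   0  -3   2  -3  -2  -3   1  -1   2   0  -2   0  -2   1  -2  -1   0  -2   0]
 [  2  -4   0  -2   1   3   0   0   1  -2   3   3  -3   0   1  -2  -4  -2   0   4]
 [  0   2  -2   1  -1   1   0  -4 143 144 147   1   5  -2   2   2  -2  -4  -2  -1]
 [  3   2   2   2  -2   2   1 146 145 147 144 145 145  -2  -1   1   1  -1   0  -2]
 [ -2   0   2  -1  -5   2 142 147 146 143 147 147 143  -2   0   1   3   2  -3   5]
 [  0 963   1  -2   0  -3 147 148 146 141 145 145 140   0  -2   2   0   1  -5   0]
 [ -1   0  -3   3   3   1 144 143 146 146 145 143 141   0   0  -1   1  -1  -1   2]
 [  3   0   1  -1  -1   4 141 141 141 145 144 963 137  -1  -1   1  -1   0  -2   0]
 [  0  -3  -2   0   0  -2 139 137 140 138 142 141 131   1  -3  -2  -5   1  -3   1]
 [ -4   1   2  -5  -2   2 133 134 134 136 137 132 128 127   1  -1   2  -3   0  -1]
 [  0 963  -2  -1  -2   0 129 130 128 132 136 132 127 125 112   1   1   1  -4   2]
 [  2   0  -2   1  -1 113 125 127 132 131 132 125 128 125 111  -2   2  -2   0   1]
 [ -4   0  -1  9
[... 2416 characters left out ...]
   93  105   99  108   99  101   94   94   89   61   55   54   61   57   56]
 [  56   56   54   59   60   56   90   97   94   95   97   92   81   66   61   59   56   60   62   58]]
0.139 26 [0.5119 0.1486 0.1451] [0.5059 0.1435 0.1407] [0.5182 0.1539 0.1502] [260.  242.5]
0.108 40 [0.5098 0.1478 0.1119] [0.4984 0.1375 0.1084] [0.5248 0.1616 0.1168] [262.125 245.475]
[[0.518  0.1525 0.1455]
 [0.515  0.1426 0.1455]
 [0.5048 0.1458 0.1455]
 [0.5081 0.1549 0.1455]]
sides [0.0103108  0.01068298 0.00966377 0.01017768] yaw [73.25740591 72.94239448 70.15515607 76.65098115]
top sq [[0.51232823 0.14801524 0.1455    ]] tri (array([0.51214551, 0.14812093, 0.14441414]), np.float64(0.0007320159294725579))
```

Depth agrees: the square's top is at z≈0.1455 with the axis near (0.512, 0.149). The square's yaw is about 73° mod 90. Next is the nut's yaw and the move distances.

Run:
```python
from h import *
from rig import observe
P={}
for n in('side','top'):
    d=np.load(n+'0.npz');H,Wd=480,640;u0,v0=(285,262) if n=='side' else (250,232)
    uu,vv=np.meshgrid(np.arange(u0,u0+28),np.arange(v0,v0+30));uv=np.c_[uu.ravel(),vv.ravel()]
    D=d['depth'][vv.ravel(),uu.ravel()];o,r=ray(d,uv);W=o+r*D[:,None]
    hs=cv2.cvtColor(d['pixels'],cv2.COLOR_RGB2HSV)[vv.ravel(),uu.ravel()].astype(int)
    br=(hs[:,0]>8)&(hs[:,0]<30)&(hs[:,1]>80)
    m=(W[:,2]>.1095)&(W[:,2]<.117)&br
    Q=plane(d,uv[m],.113)[:,:2];sh=Q;P[n]=sh
    print(n,len(sh))
    ang=np.arange(0,180,10)
    w=[np.ptp(sh@[np.cos(a),np.sin(a)])*1000 for a in np.radians(ang)]
    c=[(sh@[np.cos(a),np.sin(a)]).max()+(sh@[np.cos(a),np.sin(a)]).min() for a in np.radians([0,90])]
    print('ctr',np.array(c)/2);print(dict(zip(ang.tolist(),np.round(w,1).tolist())))
    w=np.array(w);ph=np.angle((w*np.exp(1j*np.radians(6*ang))).sum(),deg=True)/6;print('corner phase',ph%60,'flat',(ph+30)%60)
    h=cv2.convexHull(sh.astype(np.float32)).reshape(-1,2);C=np.array(c)/2
    v=(h-C);print([(int(np.degrees(np.arctan2(y,x))),round(float(np.hypot(x,y))*1000,1)) for x,y in v])
s=observe();R=s['tool_rot'];print('closing yaw',np.degrees(np.arctan2(R[1,1],R[0,1])))
print('to z.2 tool axes',R.T@(np.array([.512,.1493,.2])-s['position']))
```

```text
side 49
ctr [0.51160743 0.15030213]
{0: 24.8, 10: 24.4, 20: 23.4, 30: 23.8, 40: 24.3, 50: 25.5, 60: 26.2, 70: 26.7, 80: 26.3, 90: 25.6, 100: 24.8, 110: 23.4, 120: 23.0, 130: 24.2, 140: 24.7, 150: 24.6, 160: 25.0, 170: 25.1}
corner phase 11.541342293132281 flat 41.54134229313228
[(-4, 12.4), (34, 11.6), (61, 12.1), (76, 12.7), (107, 13.4), (124, 13.9), (159, 13.0), (-174, 12.4), (-150, 12.2), (-114, 14.1), (-19, 12.0)]
top 27
ctr [0.51085949 0.14785549]
{0: 21.1, 10: 20.4, 20: 19.2, 30: 17.3, 40: 15.7, 50: 17.5, 60: 19.2, 70: 20.4, 80: 20.9, 90: 20.9, 100: 22.3, 110: 23.6, 120: 24.3, 130: 24.1, 140: 23.5, 150: 22.6, 160: 22.2, 170: 22.0}
corner phase 6.218892208214194 flat 36.21889220821419
[(-23, 11.5), (104, 10.8), (117, 11.7), (136, 11.1), (167, 10.8), (-178, 10.5), (-164, 10.9), (-116, 11.6), (-51, 12.8)]
closing yaw -73.51075399076908
to z.2 tool axes [ 0.53326578 -0.54755105  0.05359656]
```

The manual's scale: shifts go in shares of 50 mm and turns go in units of 4 degrees. Converting my numbers, -0.0342 m is -0.684, 0.0333 m is 0.666.

```bash
python3 -m creep '[[0.666,-0.684,0,0,0.085],[0.666,-0.684,0,0,0.085],[0.666,-0.684,0,0,0.085],[0.666,-0.684,0,0,0.085],[0.666,-0.684,0,0,0.085],[0.666,-0.684,0,0,0.085],[0.666,-0.684,0,0,0.085],[0.666,-0.684,0,0,0.085],[0.666,-0.684,0,0,0.085],[0.666,-0.684,0,0,0.085]]' 40
python3 -m creep '[[0.666,-0.684,0,0,0.085],[0.666,-0.684,0,0,0.085],[0.666,-0.684,0,0,0.085],[0.666,-0.684,0,0,0.085],[0.666,-0.684,0,0,0.085],[0.666,-0.684,0,0,0.085],[0,0,0,1.625,0.085],[0,0,0,0,0.085]]'
cat > st.py <<'E'
from h import *
from rig import observe
import sys
s=observe();R=s['tool_rot'];np.set_printoptions(suppress=True,precision=4)
print('t',s['time_s'],'p',s['position'],'yaw',round(np.degrees(np.arctan2(R[1,1],R[0,1])),2),'F',np.round(s['ft_force'],1),'M',np.round(s['wrist_torque'],3),'w',round(s['grip_width'],4),'g',round(s['gripper_force'],1),'q',np.round(s['q'],0))
a=[float(x) for x in sys.argv[1:4]]
if a: print('tool delta',R.T@(np.array(a)-s['position']))
E
python3 st.py .512 .149 .2
```

```text
time_s: 1.1
position: [0.3787, -0.103, 0.2533]
tool_rot: [[0.959, 0.284, 0.0], [0.284, -0.959, -0.0], [0.0, 0.0, -1.0]]
ft_force: [0.3, -1.0, 1.4]
grip_width: 0.0848
gripper_force: 0.0
time_s: 1.9
position: [0.5116, 0.1495, 0.2526]
tool_rot: [[0.985, 0.174, -0.001], [0.174, -0.985, -0.0], [-0.001, -0.0, -1.0]]
ft_force: [-0.9, 0.2, -0.1]
grip_width: 0.0854
gripper_force: 0.0
t 1.9 p [0.5116 0.1495 0.2526] yaw -79.96 F [-0.9  0.2 -0.1] M [-0.011  0.023 -0.025] w 0.0854 g 0.0 q [ 4. 20. 77. -0. 83. 84.]
tool delta [0.0004 0.0006 0.0526]
```

```bash
python3 -m creep '[[0.008,-0.01,0.8,0,0.085],[0,0,0.8,0,0.085],[0,0,0.6,0,0.085],[0,0,0.342,0,0.085],[0,0,0,0,0.045],[0,0,0,0,0.045]]'
python3 st.py .512 .149 .1255
python3 - <<'E'
from rig import *
import cv2,numpy as np
o=[]
for n,(u,v) in(("side",(250,215)),("top",(215,200))):
    d=get_image(n);o.append(cv2.resize(d['pixels'][v:v+100,u:u+100,::-1],(400,400),interpolation=cv2.INTER_CUBIC))
cv2.imwrite('pics/z2.png',np.hstack(o))
E
```

```text
time_s: 2.5
position: [0.5122, 0.1486, 0.1269]
tool_rot: [[0.985, 0.174, 0.0], [0.174, -0.985, 0.0], [0.0, 0.0, -1.0]]
ft_force: [-0.2, -0.6, 1.3]
grip_width: 0.0585
gripper_force: 0.0
t 2.5 p [0.5122 0.1486 0.1269] yaw -79.98 F [-0.2 -0.6  1.3] M [ 0.023 -0.008  0.05 ] w 0.0585 g 0.0 q [ 3. 27. 88. -0. 64. 83.]
tool delta [-0.0001 -0.0005  0.0014]
```

View pics/z2.png

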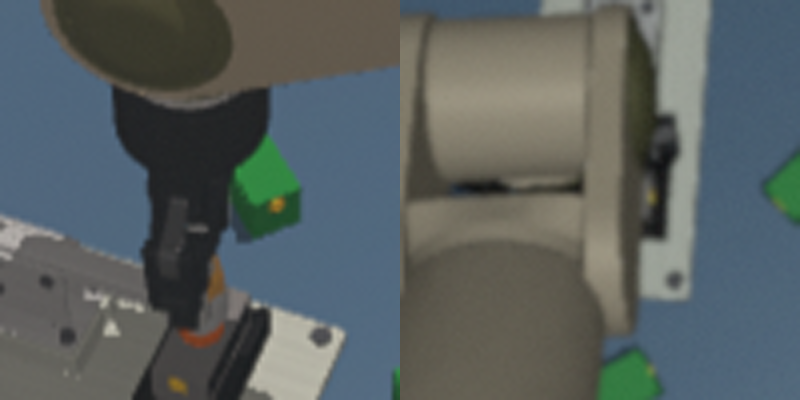

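The fingers straddle the nut (side crop, nut at about (215,275)), and the top view is hidden by the arm. I'll close lightly.

```bash
python3 -m creep '[[0,0,0.028,0,0.022],[0,0,0,0,0.022],[0,0,0,0,0.022],[0,0,0,0,0.022],[0,0,0,0,0.022],[0,0,0,0,0.022],[0,0,0,0,0.022]]' 20 | tail -2
python3 st.py .512 .149 .1255
```

```text
grip_width: 0.0236
gripper_force: 19.6
t 3.3 p [0.5124 0.1486 0.1257] yaw -80.0 F [-1.1 -4.4  5.7] M [-0.792  0.096  0.018] w 0.0236 g 19.6 q [ 3. 28. 88. -0. 64. 84.]
tool delta [-0.0003 -0.0004  0.0002]
```

To row units: 0.0005 m is 0.01.

```bash
python3 -m creep '[[0,0.01,0,0,0.022],[0,0,0,0,0.022],[0,0,0,0,0.022]]' 70 | tail -1
python3 st.py
python3 -m creep '[[0,0,0,-0.75,0.022],[0,0,0,-0.75,0.022],[0,0,0,0,0.022]]' | tail -1
python3 st.py
python3 -m creep '[[0,0,0,-1,0.022],[0,0,0,-1,0.022],[0,0,0,0,0.022]]' | tail -1
python3 st.py
```

```text
gripper_force: 39.8
t 3.6 p [0.5124 0.1486 0.1258] yaw -80.0 F [-0.8 -2.1  6.9] M [-0.398  0.236 -0.071] w 0.0233 g 39.8 q [ 3. 28. 88. -0. 64. 83.]
gripper_force: 39.4
t 3.9 p [0.5124 0.1486 0.1258] yaw -73.91 F [-0.6 -2.2  5.8] M [-0.36   0.196  0.009] w 0.0224 g 39.4 q [ 3. 28. 88. -0. 64. 77.]
gripper_force: 39.4
t 4.2 p [0.5123 0.1487 0.1258] yaw -65.89 F [-1.6 -0.7  6.2] M [-0.318  0.151  0.064] w 0.0231 g 39.4 q [ 3. 28. 88.  0. 64. 69.]
```

To row units: -3 degrees is -0.75.

```bash
for i in 1 2 3; do python3 -m creep '[[0,0,0,-0.75,0.022]]' | tail -1
python3 st.py; done; python3 -m creep '[[0,0,0,0,0.022]]' | tail -1
python3 st.py
python3 - <<'E'
from rig import *
import cv2,numpy as np
d=get_image("side");cv2.imwrite('pics/z3.png',cv2.resize(d['pixels'][250:310,270:330,::-1],(600,600),interpolation=cv2.INTER_CUBIC))
E
```

```text
gripper_force: 40.4
t 4.3 p [0.5123 0.1488 0.1258] yaw -62.96 F [-1.1 -0.7  7.8] M [-0.27   0.177 -0.075] w 0.0231 g 40.4 q [ 3. 28. 88.  0. 64. 66.]
gripper_force: 40.3
t 4.4 p [0.5123 0.1488 0.1257] yaw -59.89 F [-1.2 -1.2  7.1] M [-0.179  0.245 -0.189] w 0.0232 g 40.3 q [ 3. 28. 88.  0. 64. 63.]
gripper_force: 40.3
t 4.5 p [0.5123 0.1488 0.1257] yaw -56.89 F [-1.2 -0.5  7.8] M [-0.161  0.228 -0.108] w 0.0228 g 40.3 q [ 3. 28. 88.  0. 64. 60.]
gripper_force: 39.5
t 4.6 p [0.5123 0.1488 0.1257] yaw -56.92 F [-1.8 -0.4  7.5] M [-0.222  0.209 -0.016] w 0.0225 g 39.5 q [ 3. 28. 88.  0. 64. 60.]
```

View pics/z3.png

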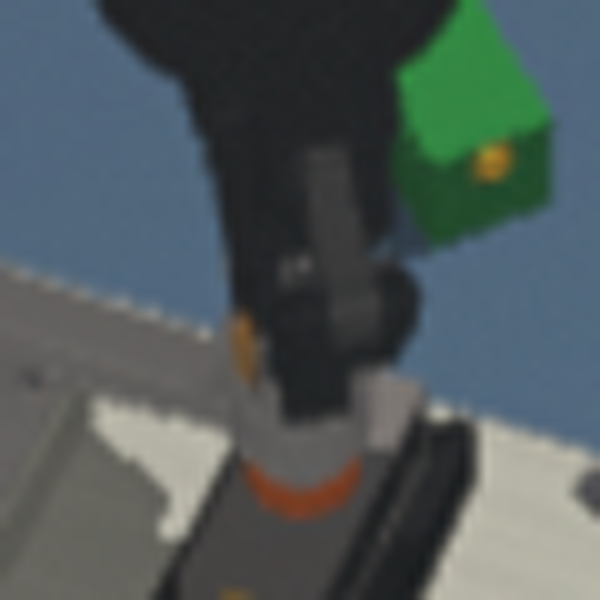

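The pads (at about (320,370) in the crop) hold the nut, with a sliver of brass visible at (243,345). While moving, the torque is about −0.1 to −0.19 N m, so the nut is turning. I'll carry on to about 41°.

```bash
for i in 1 2 3; do python3 -m creep '[[0,0,0,-0.75,0.022],[0,0,0,-0.75,0.022]]' | tail -1
python3 st.py; done; python3 -m creep '[[0,0,0,0,0.03],[0,0,0,0,0.05],[0,0,0,0,0.05],[0,0,-1,0,0.06],[0,0,-1,0,0.06],[1,0,0,0,0.06],[1,0,0,0,0.06],[1,0,0,0,0.06],[1,0,0,0,0.06],[0,0,0,0,0.06]]' | tail -1
python3 st.py
python3 - <<'E'
from h import *
from rig import *
out=[]
for n in('side','top'):
    d=get_image(n);np.savez(n+'1.npz',**d);u0,v0=(285,262) if n=='side' else (250,232)
    uu,vv=np.meshgrid(np.arange(u0,u0+28),np.arange(v0,v0+30));uv=np.c_[uu.ravel(),vv.ravel()]
    D=d['depth'][vv.ravel(),uu.ravel()];o,r=ray(d,uv);W=o+r*D[:,None]
    for lo,hi in((.139,.152),(.1095,.117)):
        m=(W[:,2]>lo)&(W[:,2]<hi);print(n,lo,m.sum(),W[m].mean(0) if m.any() else 0)
    out.append(cv2.resize(d['pixels'][v0:v0+28,u0:u0+28,::-1],(390,390),interpolation=cv2.INTER_CUBIC))
cv2.imwrite('pics/z4.png',np.hstack(out))
E
```

```text
gripper_force: 40.3
t 4.85 p [0.5123 0.1488 0.1257] yaw -50.89 F [-2.2 -0.2  7.3] M [-0.136  0.237 -0.128] w 0.0226 g 40.3 q [ 3. 28. 88.  0. 64. 54.]
gripper_force: 40.3
t 5.05 p [0.5122 0.1489 0.1257] yaw -44.88 F [-1.7 -0.4  7.2] M [-0.05   0.256 -0.074] w 0.0228 g 40.3 q [ 3. 28. 88.  0. 64. 48.]
gripper_force: 40.3
t 5.25 p [0.5122 0.1489 0.1257] yaw -38.88 F [-2.1 -0.3  7.7] M [-0.014  0.324 -0.132] w 0.0231 g 40.3 q [ 3. 28. 88.  0. 64. 42.]
gripper_force: 0.0
t 6.25 p [0.6399 0.3081 0.2216] yaw -38.85 F [ 0.1 -0.2 -0.9] M [-0.03   0.062  0.009] w 0.0598 g 0.0 q [16. 40. 47.  0. 93. 55.]
side 0.139 37 [0.5115058 0.1506479 0.1445303]
side 0.1095 54 [0.5104788  0.15357111 0.11258832]
top 0.139 28 [0.5116389  0.1490303  0.14431159]
top 0.1095 28 [0.50986511 0.14708183 0.11267373]
```

View pics/z4.png

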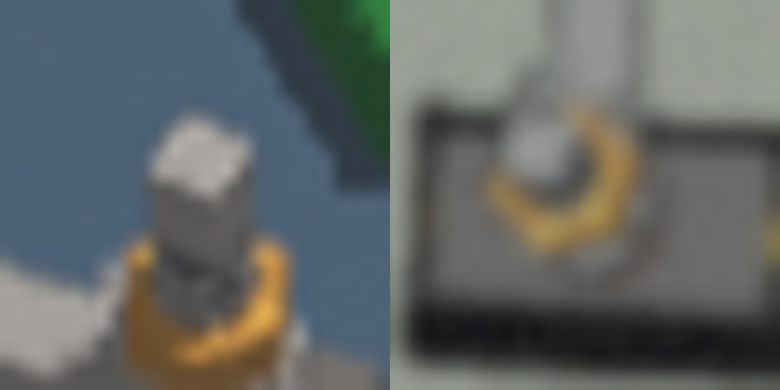

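The nut has turned about 41° and its hexagon is visibly rotated in the side crop. The square is unchanged. I'll turn the tool to yaw 73° to grip the square, which leaves room for one long clockwise stroke.

```bash
python3 -m creep '[[0,0,0,-2.125,0.05],[0,0,0,-2.125,0.05],[0,0,0,-2.125,0.05],[0,0,0,-2.125,0.05],[0,0,0,-2.125,0.05],[0,0,0,-2.125,0.05],[0,0,0,-2.125,0.05],[0,0,0,-2.125,0.05],[0,0,0,-2.125,0.05],[0,0,0,-2.125,0.05]]' | tail -1
python3 -m creep '[[0,0,0,-2.125,0.05],[0,0,0,-2.125,0.05],[0,0,0,-2.125,0.05],[0,0,0,-0.35,0.05],[0,0,0,0,0.05]]' | tail -1
python3 st.py 0.5122 0.1489 0.2216
```

```text
gripper_force: 0.0
gripper_force: 0.0
t 7.85 p [0.6376 0.3032 0.2255] yaw 72.67 F [-0.9 -0.1  0.3] M [-0.028 -0.009  0.   ] w 0.05 g 0.0 q [ 16.  39.  48.  -0.  93. -57.]
tool delta [ 0.0737 -0.1846  0.0038]
```

To row units: -0.0369 m is -0.738, 0.0147 m is 0.294.

```bash
python3 -m creep '[[0.294,-0.738,0,0,0.05],[0.294,-0.738,0,0,0.05],[0.294,-0.738,0,0,0.05],[0.294,-0.738,0,0,0.05],[0.294,-0.738,0,0,0.05],[0,0,0,0,0.05],[0,0,0,0,0.04]]' | tail -1
python3 st.py 0.5122 0.1489 0.142
```

```text
gripper_force: 0.0
t 8.55 p [0.5133 0.1488 0.2255] yaw 72.68 F [-0.  -0.3  0.2] M [0.07  0.064 0.024] w 0.04 g 0.0 q [  3.  21.  80.   0.  79. -69.]
tool delta [ 0.0011 -0.0003  0.0835]
```

To row units: 0.035 m is 0.7, 0.0135 m is 0.27.

```bash
python3 -m creep '[[0.022,-0.006,0.7,0,0.04],[0,0,0.7,0,0.03],[0,0,0.27,0,0.03],[0,0,0,0,0.008],[0,0,0,0,0.008],[0,0,0,0,0.008],[0,0,0,0,0.008],[0,0,0,0,0.008],[0,0,0,0,0.008]]' 20| tail -1
python3 st.py 0.5122 0.1489 0.142
```

```text
gripper_force: 20.1
t 9.45 p [0.5114 0.1489 0.1397] yaw 72.85 F [ -0.4  -6.4 -18.8] M [-0.881 -0.063  0.016] w 0.0147 g 20.1 q [  4.  27.  87.  -0.  67. -69.]
tool delta [-0.0007  0.0002 -0.0023]
```

Width 14.7 mm and −19 N are not a clean grip on a 12 mm square. I'll open and check.

```bash
python3 -m creep '[[0,0,0,0,0.04],[0,0,0,0,0.04],[0,0,0,0,0.04]]' | tail -1
python3 st.py 0.5122 0.1489 0.142
python3 - <<'E'
from rig import *
import cv2,numpy as np
d=get_image("side");np.savez('side2.npz',**d);cv2.imwrite('pics/z5.png',cv2.resize(d['pixels'][245:305,270:330,::-1],(600,600),interpolation=cv2.INTER_CUBIC))
E
```

```text
gripper_force: 0.0
t 9.75 p [0.513  0.1498 0.1424] yaw 72.89 F [-0.1  0.3 -0.7] M [-0.016 -0.009  0.023] w 0.04 g 0.0 q [  4.  26.  87.   0.  67. -69.]
tool delta [ 0.0005 -0.0011  0.0004]
```

View pics/z5.png

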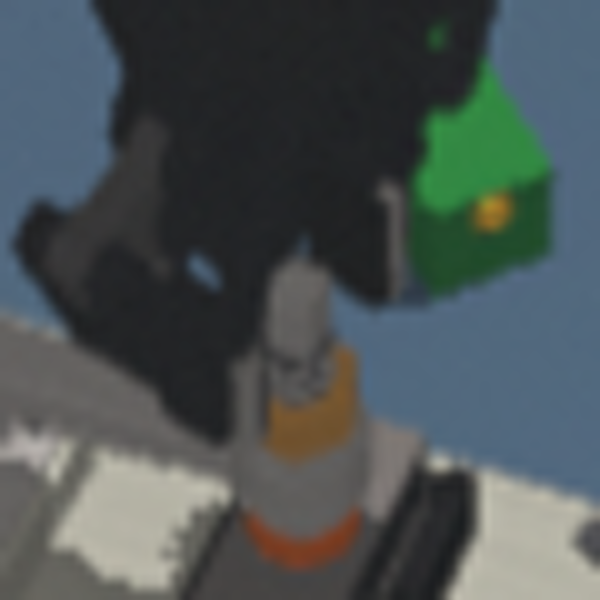

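The pads hang below the square: the tips are at 0.120, the square's bottom is at 0.1275, and they closed on the 16 mm thread. I'll raise about 12 mm, recentre and close again.

To row units: -0.0115 m is -0.23, -0.0011 m is -0.022.

```bash
python3 -m creep '[[0.01,-0.022,-0.23,0,0.03],[0,0,0,0,0.008],[0,0,0,0,0.008],[0,0,0,0,0.008],[0,0,0,0,0.008],[0,0,0,0,0.008],[0,0,0,0,0.008]]' 20| tail -1
python3 st.py 0.5122 0.1489 0.154
```

```text
gripper_force: 19.5
t 10.5 p [0.5121 0.1483 0.1543] yaw 72.88 F [-0.4 -1.4  8.7] M [-0.255  0.246 -0.029] w 0.0111 g 19.5 q [  3.  26.  86.  -0.  68. -69.]
tool delta [0.0001 0.0006 0.0003]
```

A clean grip on the square (11.1 mm, with the same −0.9 mm offset as at the nut). I'll turn clockwise, following it down and logging torque.

```bash
cat > tq.py <<'E'
from rig import observe
import numpy as np
s=observe();R=s['tool_rot'];print(round(s['time_s'],2),'yaw',round(np.degrees(np.arctan2(R[1,1],R[0,1])),1),'Mz',round(s['wrist_torque'][2],3),'F',np.round(s['ft_force'],1),'z',round(s['position'][2],4),'w',round(s['grip_width'],4),'j6',round(s['joint_efforts'][5],3))
E
python3 -m creep '[[0,0,0,0,0.008],[0,0,0,0,0.008]]' 50|tail -1; python3 tq.py
for i in 1 2 3 4 5 6 7 8; do python3 -m creep '[[0,0,0.002,1,0.008]]' >/dev/null; python3 tq.py; done
```

```text
gripper_force: 48.8
10.7 yaw 72.9 Mz 0.014 F [-1.5 -0.8 10.7] z 0.1544 w 0.0102 j6 -0.041
10.8 yaw 68.8 Mz 0.022 F [-2.1 -1.7 10.8] z 0.1543 w 0.0105 j6 -1.515
10.9 yaw 64.7 Mz 0.019 F [-1.8 -1.4 10.7] z 0.1542 w 0.0102 j6 -0.94
11.0 yaw 60.7 Mz 0.031 F [-2.5 -1.1 11. ] z 0.1541 w 0.0106 j6 -0.894
11.1 yaw 56.7 Mz 0.041 F [-1.5 -1.1 10.9] z 0.154 w 0.0102 j6 -0.893
11.2 yaw 52.7 Mz 0.018 F [-1.5 -2.3 12.6] z 0.1539 w 0.0104 j6 -0.893
11.3 yaw 48.7 Mz 0.04 F [-2.7 -1.5 10.9] z 0.1538 w 0.0105 j6 -0.893
11.4 yaw 44.7 Mz 0.021 F [-2.7 -2.6 11.9] z 0.1537 w 0.0102 j6 -0.893
11.5 yaw 40.7 Mz 0.004 F [-2.6 -2.1 11.3] z 0.1537 w 0.0107 j6 -0.893
```

```bash
for i in 1 2 3 4 5 6 7; do python3 -m creep '[[0,0,0.002,1,0.008]]' >/dev/null; python3 tq.py; done
```

```text
11.6 yaw 36.7 Mz 0.029 F [-1.4 -1.8 12.2] z 0.1536 w 0.0102 j6 -0.893
11.7 yaw 32.7 Mz 0.019 F [-3.7 -2.3 12. ] z 0.1535 w 0.0104 j6 -0.893
11.8 yaw 28.7 Mz -0.018 F [-3.4 -2.6 12.3] z 0.1534 w 0.0102 j6 -0.894
11.9 yaw 24.7 Mz 0.023 F [-2.8 -2.2 11.8] z 0.1533 w 0.0102 j6 -0.894
12.0 yaw 20.7 Mz 0.055 F [-3.1 -2.1 12.5] z 0.1532 w 0.0102 j6 -0.894
12.1 yaw 16.7 Mz 0.085 F [-3.2 -2.5 13.2] z 0.1531 w 0.0106 j6 -0.894
12.2 yaw 12.7 Mz 0.05 F [-2.5 -2.6 12.5] z 0.153 w 0.0102 j6 -0.894
```

```bash
for i in 1 2 3; do python3 -m creep '[[0,0,0.002,1,0.008]]' >/dev/null; python3 tq.py; done
```

```text
12.3 yaw 8.7 Mz 0.028 F [-3.3 -2.2 12.8] z 0.1529 w 0.0105 j6 -0.894
12.4 yaw 4.7 Mz 0.029 F [-4.1 -1.9 13.2] z 0.1528 w 0.0105 j6 -0.895
12.5 yaw 0.7 Mz 0.061 F [-3.9 -2.6 13.3] z 0.1527 w 0.0105 j6 -0.895
```

```bash
for i in 1 2 3 4 5; do python3 -m creep '[[0,0,0.002,1,0.008]]' >/dev/null; python3 tq.py; done
```

```text
12.6 yaw -3.3 Mz 0.02 F [-3.7 -3.  14.1] z 0.1527 w 0.0102 j6 -0.895
12.7 yaw -7.3 Mz -0.002 F [-3.5 -2.5 13.8] z 0.1526 w 0.0103 j6 -0.895
12.8 yaw -11.3 Mz 0.032 F [-5.1 -3.8 13.4] z 0.1524 w 0.0107 j6 -0.895
12.9 yaw -15.3 Mz 0.071 F [-4.8 -2.4 14.7] z 0.1524 w 0.0103 j6 -0.896
13.0 yaw -19.3 Mz -0.073 F [-4.4 -2.6 14.6] z 0.1523 w 0.0103 j6 -0.892
```

```bash
for i in 1 2 3 4; do python3 -m creep '[[0,0,0.002,1,0.008]]' >/dev/null; python3 tq.py; done
```

```text
13.1 yaw -23.3 Mz 0.026 F [-5.3 -0.9 14.6] z 0.1522 w 0.0105 j6 -0.883
13.2 yaw -27.3 Mz 0.037 F [-4.8 -2.5 13.7] z 0.1521 w 0.0104 j6 -0.87
13.3 yaw -31.3 Mz 0.08 F [-4.6 -2.6 15.7] z 0.1521 w 0.0102 j6 -0.853
13.4 yaw -35.3 Mz 0.083 F [-4.8 -2.6 16.2] z 0.152 w 0.0102 j6 -0.832
```

The joint-6 effort, flat at −0.895 until now, started shifting at about yaw −17° and Mz is rising with it, so that is first touch. The target is about −46°.

```bash
for i in 1 2; do python3 -m creep '[[0,0,0.002,1,0.008]]' >/dev/null; python3 tq.py; done;  python3 -m creep '[[0,0,0,0.5,0.008]]' >/dev/null; python3 tq.py; python3 -m creep '[[0,0,0,0,0.008]]' >/dev/null; python3 tq.py;python3 -m creep '[[0,0,0,0,0.008]]' >/dev/null; python3 tq.py
```

```text
13.5 yaw -39.3 Mz 0.072 F [-6.  -3.5 16. ] z 0.152 w 0.0104 j6 -0.811
13.6 yaw -43.3 Mz 0.138 F [-6.1 -2.5 17.7] z 0.1519 w 0.0103 j6 -0.786
13.7 yaw -45.2 Mz 0.159 F [-5.5 -2.1 16.1] z 0.1519 w 0.0103 j6 -0.011
13.8 yaw -45.2 Mz 0.06 F [-5.6 -1.6 15.4] z 0.1519 w 0.0102 j6 0.4
13.9 yaw -45.1 Mz 0.018 F [-5.7 -2.7 16.2] z 0.1518 w 0.0107 j6 0.084
```

The rise is about 0.13 N m, half a radian past first touch. I'll release, drop to the nut at its left yaw of about −39°, and close lightly.

```bash
python3 -m creep '[[0,0,0,0,0.05],[0,0,0,0,0.05],[0,0,0,0,0.05],[0,0,0,-1.575,0.05],[0,0,0,0,0.05]]' 30 |tail -1; python3 st.py .5122 .1489 .1257
python3 - <<'E'
from rig import *
import cv2,numpy as np
d=get_image("side");np.savez('side3.npz',**d);cv2.imwrite('pics/z6.png',cv2.resize(d['pixels'][245:305,270:330,::-1],(600,600),interpolation=cv2.INTER_CUBIC))
E
```

```text
gripper_force: 0.0
t 14.4 p [0.5115 0.1485 0.1497] yaw -38.75 F [ 0.   0.5 -0.3] M [ 0.061 -0.042 -0.025] w 0.0499 g 0.0 q [ 3. 26. 86.  0. 68. 42.]
tool delta [0.0008 0.0003 0.024 ]
```

View pics/z6.png

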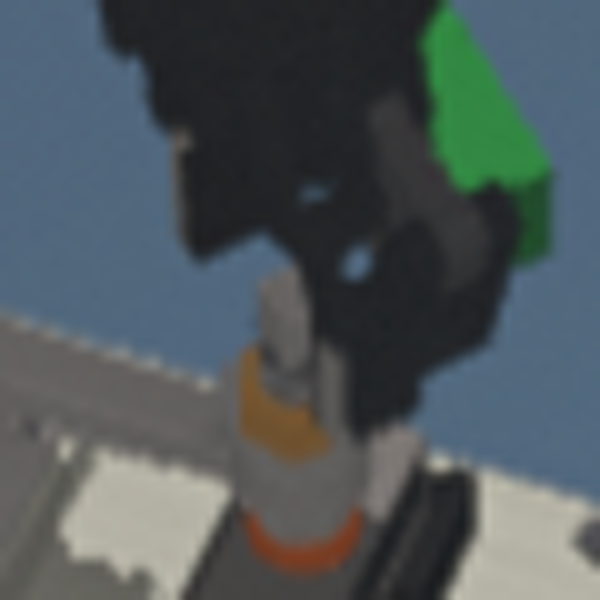

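The spindle has turned, with the square's flat now seen at (285,315). The nut is in view at (285,415), with the fingers clear on both sides. I'll go down and close on the nut.

The manual's scale: shifts go in shares of 50 mm and turns go in units of 4 degrees. Converting my numbers, 0.012 m is 0.24, 0.0008 m is 0.016.

```bash
python3 -m creep '[[0.016,0.006,0.24,0,0.045],[0,0,0.24,0,0.04],[0,0,0,0,0.022],[0,0,0,0,0.022],[0,0,0,0,0.022],[0,0,0,0,0.022],[0,0,0,0,0.022]]' 20 |tail -1; python3 st.py
python3 -m creep '[[0,0,0,0,0.022],[0,0,0,0,0.022],[0,0,0,0,0.022]]' 70 |tail -1; python3 st.py
```

```text
gripper_force: 32.4
t 15.15 p [0.5118 0.1486 0.1247] yaw -38.83 F [  3.5  -3.7 -23.9] M [-0.492 -0.666 -0.132] w 0.0237 g 32.4 q [ 3. 28. 88. -0. 64. 42.]
gripper_force: 49.2
t 15.45 p [0.5118 0.1486 0.1248] yaw -38.83 F [  4.1  -3.5 -23.3] M [-0.529 -0.673 -0.127] w 0.0228 g 49.2 q [ 3. 28. 88. -0. 64. 42.]
```

The grip caught during the descent settling (−24 N axial), so I'll reseat it at rest.

```bash
python3 -m creep '[[0,0,0,0,0.035],[0,0,0,0,0.035],[0,0,0,0,0.035],[0,0,0,0,0.035]]' 20 |tail -1; python3 st.py
python3 -m creep '[[0,0,0,0,0.022],[0,0,0,0,0.022],[0,0,0,0,0.022],[0,0,0,0,0.022]]' 20 |tail -1; python3 st.py
```

```text
gripper_force: 0.0
t 15.85 p [0.5125 0.1491 0.1268] yaw -38.8 F [-0.3  1.1  0.4] M [-0.081  0.039 -0.001] w 0.0351 g 0.0 q [ 3. 28. 88.  0. 64. 42.]
gripper_force: 19.6
t 16.25 p [0.5123 0.1491 0.1266] yaw -38.81 F [-1.7  1.6  6.5] M [ 0.197  0.356 -0.082] w 0.0236 g 19.6 q [ 3. 28. 88.  0. 64. 42.]
```

To row units: 4 degrees is 1.

```bash
python3 -m creep '[[0,0,0,0,0.022],[0,0,0,0,0.022]]' 70 >/dev/null; python3 tq.py
for i in 1 2 3 4 5 6 7 8; do python3 -m creep '[[0,0,0,1,0.022]]' >/dev/null; python3 tq.py; done
```

```text
16.45 yaw -38.8 Mz -0.055 F [-2.2  0.9  7.5] z 0.1267 w 0.0229 j6 -0.092
16.55 yaw -42.8 Mz 0.08 F [-2.2  0.5  7.4] z 0.1266 w 0.0227 j6 -1.433
16.65 yaw -46.9 Mz 0.076 F [-1.4 -0.1  8. ] z 0.1267 w 0.0227 j6 -0.867
16.75 yaw -51.0 Mz 0.155 F [-2.4 -0.9  6.9] z 0.1267 w 0.0231 j6 -0.823
16.85 yaw -55.0 Mz 0.109 F [-1.8 -1.2  6.6] z 0.1267 w 0.0232 j6 -0.821
16.95 yaw -59.0 Mz 0.09 F [-1.  -1.2  6.3] z 0.1267 w 0.0233 j6 -0.82
17.05 yaw -63.0 Mz 0.14 F [-1.1 -0.9  6.7] z 0.1267 w 0.023 j6 -0.799
17.15 yaw -67.0 Mz 0.175 F [-2.  -1.   6.9] z 0.1267 w 0.0228 j6 -0.761
17.25 yaw -70.9 Mz 0.203 F [-1.1 -0.8  7.4] z 0.1267 w 0.0225 j6 -0.724
```

Washer contact shows at about −60°, so home should be near −88°. I'll continue in smaller steps.

```bash
for i in 1 2 3; do python3 -m creep '[[0,0,0,1,0.022]]' >/dev/null; python3 tq.py; done; for i in 1 2; do python3 -m creep '[[0,0,0,0.5,0.022]]' >/dev/null; python3 tq.py; done
```

```text
17.35 yaw -74.9 Mz 0.221 F [-2.  -0.5  7.6] z 0.1267 w 0.0232 j6 -0.684
17.45 yaw -78.9 Mz 0.325 F [-1.2 -1.1  7. ] z 0.1268 w 0.0227 j6 -0.64
17.55 yaw -82.9 Mz 0.304 F [-0.5 -2.1  7.8] z 0.1268 w 0.023 j6 -0.585
17.65 yaw -84.9 Mz 0.326 F [-1.5 -2.9  7.2] z 0.1268 w 0.0227 j6 0.132
17.75 yaw -86.9 Mz 0.242 F [-1.2 -3.1  6.9] z 0.1268 w 0.0226 j6 -0.199
```

```bash
for i in 1 2; do python3 -m creep '[[0,0,0,0.5,0.022]]' >/dev/null; python3 tq.py; done
```

```text
17.85 yaw -88.8 Mz 0.349 F [-1.  -2.6  8.7] z 0.1268 w 0.0224 j6 -0.098
17.95 yaw -90.9 Mz 0.478 F [-0.4 -3.5  4.9] z 0.1268 w 0.0229 j6 -0.074
```

```bash
for i in 1 2; do python3 -m creep '[[0,0,0,0.375,0.022]]' >/dev/null; python3 tq.py; done
```

```text
18.05 yaw -92.4 Mz 0.514 F [ 1.6 -3.4  5.5] z 0.1268 w 0.0228 j6 0.19
18.15 yaw -93.8 Mz 0.532 F [ 4.2 -4.1  6.4] z 0.1268 w 0.0225 j6 0.171
```

Torque has passed 0.4 and reached 0.53 N m with side forces appearing, so the nut is against its stop. I'll release, retreat and check.

```bash
python3 -m creep '[[0,0,0,0,0.04],[0,0,0,0,0.05],[0,0,0,0,0.06],[0,0,-0.8,0,0.06],[0,0,-0.8,0,0.06],[0,0.8,-0.4,0,0.06],[0,-0.8,0,0,0.06],[0,-1,0,0,0.06],[0,-1,0,0,0.06],[0,-1,0,0,0.06]]'|tail -1
python3 -m creep '[[0,-1,0,0,0.06],[0,0,0,0,0.06],[0,0,0,0,0.06]]' |tail -1; python3 st.py
python3 - <<'E'
from h import *
from rig import *
out=[]
for n in('side','top'):
    d=get_image(n);u0,v0=(285,262) if n=='side' else (250,232)
    uu,vv=np.meshgrid(np.arange(u0,u0+28),np.arange(v0,v0+30));uv=np.c_[uu.ravel(),vv.ravel()]
    D=d['depth'][vv.ravel(),uu.ravel()];o,r=ray(d,uv);W=o+r*D[:,None]
    for lo,hi in((.137,.152),(.1095,.117)):
        m=(W[:,2]>lo)&(W[:,2]<hi);print(n,lo,m.sum(),W[m].mean(0) if m.any() else 0)
    out.append(cv2.resize(d['pixels'][v0-10:v0+40,u0-10:u0+40,::-1],(390,390),interpolation=cv2.INTER_CUBIC))
cv2.imwrite('pics/z7.png',np.hstack(out))
E
```

```text
gripper_force: 0.0
gripper_force: 0.0
t 19.45 p [0.525  0.3492 0.2251] yaw -93.69 F [-0.7 -0.3  0. ] M [-0.066  0.027 -0.014] w 0.06 g 0.0 q [ 23.  31.  63.  -0.  86. 117.]
side 0.137 0 0
side 0.1095 3 [0.50609003 0.16122044 0.11243899]
top 0.137 24 [0.51153132 0.14907569 0.14147441]
top 0.1095 33 [0.51002404 0.14645408 0.11319227]
```

View pics/z7.png

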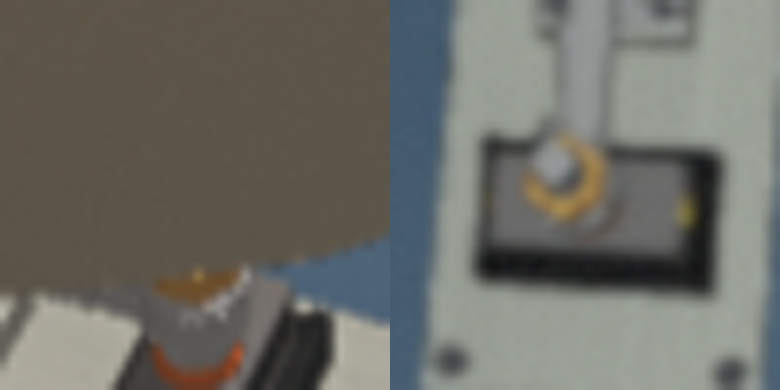

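The top view shows the square turned to a diamond at (552,158), about 2.7 mm lower, with the nut seated and the arm clear. I'm handing in.

```bash
python3 -c "
from rig import close_job
print(close_job())"
```

```text
the job is handed in; nothing more can be done
None
```

I handed the job in at about 19.5 s of the 72 s allowed. The nut was loosened about 41°, the spindle turned down 118° to a nip of roughly 25 N (inferred from a rise of about 0.13 N m), and the nut retightened to its dead stop; no verdict came back.

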